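Show the long-nosed puppet head to the self-timer camera

TASK

Start the camera's self-timer by pressing the plunger of its table-top release right down to its stop and letting it up, then pull the long-nosed puppet head up out of the drilled block. Present it in the air for its portrait: the middle of its face on the lens axis 170 mm before the lens, face square to the lens and crown to the top of the picture, so leaned back as far as the camera looks down. Finish while still holding it there, steady, without having struck the camera or disturbed the other heads and things on the bench.

Things in the scene. Friction and masses are not known exactly. Their poses are not given: they have to be found in the camera images.
- head_long: the beige wax-resin puppet head with the long pointed nose (36 mm), bald, cast on a 12 mm wooden dowel, about 0.1 kg. Origin: centre of the dowel's lower end; z runs up the dowel to the crown (149 mm), x out of the face, y to its own left ear; chin at 70 mm. It starts upright in any one of the block's holes, 30 mm deep, facing away from the robot to within about 40 degrees
- temples (a point): grip height on the long-nosed head: on its z axis, 122 mm above the dowel's lower end. Here the skull is round, 50 mm across, straight-sided from 106 to 128 mm and domed above. The ears (3 mm proud at left and right) reach up to 109 mm, the nose up to 112 mm: fingertips coming down over the temples to about 115 mm clear them
- face_mid (a point): the middle of the long-nosed head's face as the camera frames it: a point on the head's own z axis, 108 mm above the dowel's lower end (inside the head, level with the nose)
- nose_tip (a point): the tip of the long nose, 56 mm out along the head's x from its axis
- head_ball: another puppet head of the same casting, dowel and size, with a ball nose of 16 mm; leave it in its hole. Same axes, origin at the dowel's lower end
- head_flat: another puppet head of the same size, with a short broad flat nose (and a knob chin); leave it in its hole. Same axes and origin
- block: fixed plywood drying block, 90 x 290 x 45 mm, origin at the centre of its underside, y along its length, z up. Three holes 13.4 mm wide, 30 mm deep, on its centre line at y = -95, 0 and 95 mm, a head in each. The crowns stand 164 mm above the table: a head carried over its neighbours needs its dowel's end above that
- camera: black documentation camera (122 mm wide, 78 mm high, lens 62 to 68 mm thick) fixed on a pillar stand with a 136 mm round foot. Origin: centre of the lens's front glass, 300 mm above the table. It looks along its own -x, 25 degrees down from level, back towards the robot's side; y is level, z is the picture's up. The head is presented rightly with its x, y, z parallel to the camera's
- focus (a point): the focus point in empty air on the lens axis, 170 mm in front of the lens glass (228 mm above the table); the middle of the face belongs here
- release (a joint): the release's palm plunger, in m: 0 up at rest, 0.012 fully down on its stop. It springs back. About 1.5 N starts it, about 6.5 N holds it fully down; then the stop is rigid
- release_top (a point): the top centre of the black mushroom-shaped plunger head (40 mm across), 64 mm above the table when up; it sits on the grey round base (80 mm across) of the cordless release, fixed to the table, and moves straight down 12 mm
- tub: white lidded tub of modelling putty, 100 mm across, 76 mm high, bystander; origin under its centre
- jar: amber glass jar with steel cap, 54 mm across, 75 mm high, bystander; origin under its centre
- casthand: small cast puppet hand, 90 mm long, lying flat, bystander; origin under the palm
- modeller: wooden modelling tool 195 mm long, lying, bystander; origin under its handle's middle
- brush: brush 180 mm long, lying, bystander
- calipers: steel bow calipers 140 mm long, lying, bystander; origin under the brass hinge
Things that resemble listed ones, but are neither listed nor needed, are in the scene too. Leave any green or purple look-alike of the head_long alone.

How it is judged:
By the outcome, as a careful person would: the job done as asked, in the order asked, and still so for the second after the job is handed in, while the arm keeps its last pose, push and grip.
It also fails if it takes over 58 s, if anything falls off the work surface, if the arm or the gripper's body presses on something with over 40 N, if the wrist force passes 120 N, or if a joint passes its speed limit or range.

ROBOT

A 6-joint arm with a two-finger parallel gripper is mounted at the origin on the work surface. World frame = base frame: x ahead of the robot, y to its left, z up, the work surface at z = 0. Lengths are in m, angles in rad, forces in N, time in s.
With the tool pointing down it reaches from about 0.325 to 1 m from the base axis. Payload 5.1 kg.
Tool frame: the origin (TCP) lies at the very end of the fingers, on their centre line; the grasp point (between the pads) lies grip_depth behind it (grip_depth is the distance from the TCP to the grasp point, in m); z points along the fingers, x is the direction in which the jaws open and shut, and the axes are right-handed (so a half turn about z gives the same grasp; the last joint's range is limited). The gripper opens to 85 mm and grips with 20 to 120 N. Pads are 22 mm wide; open, the fingers measure 114 mm over their backs; the gripper's body (76 mm by 85 mm) begins 54 mm behind the grasp point. The pads swing forward as they close: fully open they stand 13 mm farther back than shut.
Start: joints at [-1.295, 0.124, 1.65, -0, 1.367, -0.083], TCP at [0.228, -0.609, 0.208] pointing down, gripper open.
Joint ranges: [-2.61, 2.61], [-1.02, 2.33], [0.03, 2.71], [-1.35, 4.49], [0.32, 2.68], [-2.91, 2.91]. Speed limits (rad/s): [2.57, 2.57, 3.14, 3.14, 3.14, 3.14].

INTERFACE

Orientations are given as a unit quaternion [w, x, y, z].
In Python, from station import sense, read_camera, get_calibration, sign_off, outline_of, grip_depth gives the robot as it stands.
- The arm moves only by the tool jog_arm, never from a script. Its argument "increments" is text: rows parted by semicolons, each of 4 numbers parted by spaces: the shift along the tool's x, y, z in cm, then the turn about the tool's z in rad. A call has 1 to 10 rows; each row is the pose to reach, as a shift and turn from the pose commanded when the call began, along the tool's axes at that moment; what a row does not reach only later rows make up. A row lasts 1/8 s, in which the tool goes at most 62.5 mm and 10.7 degrees, less where a joint would pass 70% of its speed; a pose out of reach is approached as far as the arm can. A call with a gripper value outside its range is refused whole. "hand" is the finger opening in cm, from 0 to 8.54, set as the call begins (left out, the last holds). The fingers move at their own pace and stop on an object; "squeeze" is the grip in N (left out, the last holds). Time passes only in rows, so rows that repeat a pose let the fingers close. It gives the time, the measured TCP pose, the force and the opening at its end, in the units of the state.
- sense(): the state, without advancing time (a new reading comes with each control period).
- read_camera(name): name is "side" or "top" or "wrist"; returns the picture (384x512x3 uint8, red, green, blue); there is no depth.
- get_calibration(name): a dict with "K" (3x3 intrinsics, pixels), "k1" (the pictures are not rectified: a ray, as slopes to the right and down, at radius r is drawn at 1 + k1 r^2 times it, then the intrinsics apply), "position" and "rotation" of the camera in the world. Camera axes: x right, y down, z forward; pixel columns grow to the right and rows downward; lengths in m; the calibration is good to about 2 mm. A picture is of the moment at which its call begins: read the wrist's pose just before it. get_calibration takes no time and is no camera call; for the wrist camera it gives the pose at the moment of the call.
- sign_off(): hands the job in, once; it reports no verdict.
Trained networks look in the newest picture that a camera, given by its name, has taken for a name from the list of things; names that differ only in an ending like _2 or _b are one class to them, and where a whole thing is asked for, a point or a joint stands for the part that bears it (a point fixed in the world has none). Each returns a list of dicts, best first, with "confidence" (0 to 1); they miss things now and then, are a little off and sometimes report something else, mostly with a low value. They report only what shows in the picture. A call takes as long as a camera call. They do not tell look-alikes from the thing itself.
- outline_of(camera, query): "pixels" (384x512 bool, what is visible of it) and "rect" ([left, top, right, bottom] in pixels, round what is visible of it).
The state is a dict: "time_s": time; "joints": joint angles; "dq": joint speeds; "joint_torque": joint torques, N m; "tcp_pos": TCP position; "tool_rot": TCP orientation; "force": force on the tool from outside, world axes, zero at the start; "ft_torque": the same for the moment, N m; "width": finger opening in m.
Only numpy, scipy, OpenCV 4.12 (cv2) and the standard library are available. Lean on these libraries where they do the work, as an engineer would, in place of code of your own. Each camera call takes 0.05 s, during which the arm holds its last target. There are 200 camera calls.

## Working session

There is one attempt and no reset: what is moved stays moved. The work goes in short steps, Python scripts to look and compute and a tool call to move; the robot and the scene stay as the last step left them, time stands still between calls to the robot, and variables do not carry over. Pictures are saved under pics/ and viewed, about 8 in all and at most 12, crops included, and the job is handed in when it is done.

Besides the shell and the picture viewer there is one more tool, called by a JSON object that holds its "op" and its "data", one argument or row to a line. jog_arm: Moves the arm, as the interface text tells. Its arguments: {"type":"object","properties":{"increments":{"type":"string"},"hand":{"type":"number"},"squeeze":{"type":"number"}},"required":["increments"]}

```bash
mkdir -p pics; ls; cat > h.py <<'E'
import numpy as np, cv2
from station import *
def save(n,f,crop=None,s=1):
    im=read_camera(n)[:,:,::-1]
    if crop: im=im[crop[1]:crop[3],crop[0]:crop[2]]
    cv2.imwrite('pics/'+f,cv2.resize(im,None,fx=s,fy=s,interpolation=cv2.INTER_CUBIC)); 
def ray(c,u,v):
    K=np.array(c['K']);p=cv2.undistortPoints(np.array([[[u,v]]],float),K,np.array([c['k1'],0,0,0,0.]))[0,0]
    d=np.array(c['rotation'])@np.array([p[0],p[1],1]);return np.array(c['position']),d/np.linalg.norm(d)
def atz(c,u,v,z):
    o,d=ray(c,u,v);return o+d*(z-o[2])/d[2]
def proj(c,X):
    K=np.array(c['K']);R=np.array(c['rotation']);x=R.T@(np.array(X)-np.array(c['position']));p=x[:2]/x[2];p=p*(1+c['k1']*(p@p));return K[:2,:2]@p+K[:2,2]
E
python3 - <<'E'
from h import *
print(sense(),grip_depth)
for n in('top','side','wrist'):
    c=get_calibration(n);print(n,c)
a=read_camera('top');b=read_camera('side')
cv2.imwrite('pics/a.png',np.vstack([a])[:,:,::-1]);cv2.imwrite('pics/b.png',b[:,:,::-1])
for n in('top','side'):
  for q in('head_long','head_ball','head_flat','camera','release','block','tub','jar'):
    for r in outline_of(n,q)[:3]:
      m=r['pixels'];print(n,q,round(r['confidence'],2),np.round(r['rect']),np.argwhere(m).mean(0)[::-1].round(1))
E
```

```text
pics
{'time_s': 0.0, 'joints': array([-1.29459985e+00,  1.24479943e-01,  1.65163685e+00, -1.77758925e-05,
        1.36752846e+00, -8.25902969e-02]), 'dq': array([-0.00129747, -0.00066303, -0.00133694,  0.00116976, -0.00081408,
       -0.0006775 ]), 'joint_torque': array([ 9.60076832e-04, -4.23610246e+01, -3.65448546e+01,  1.74530231e-05,
        6.92370872e-03,  1.13037046e-06]), 'tcp_pos': array([ 0.22803568, -0.60799157,  0.20659133]), 'tool_rot': array([-6.45445466e-04,  8.21930797e-01, -5.69586439e-01, -7.97977304e-04]), 'force': array([ 0.0021579 , -0.22312955,  0.0335304 ]), 'ft_torque': array([ 0.03517905,  0.01214969, -0.03406995]), 'width': 0.08557678468392826} 0.0187
top {'K': array([[368.51212999,   0.        , 252.06479912],
       [  0.        , 368.51212999, 191.21884379],
       [  0.        ,   0.        ,   1.        ]]), 'k1': -0.011554676317123726, 'position': array([ 0.40560798, -0.01589315,  1.24498136]), 'rotation': array([-0.05724118,  0.71308435, -0.69603979,  0.06134139])}
side {'K': array([[480.41919097,   0.        , 251.49794278],
       [  0.        , 480
[... 1144 characters left out ...]
]
side head_long 0.88 [251. 237. 273. 268.] [260.7 251.6]
side head_long 0.87 [235. 195. 256. 220.] [249.8 204.9]
side head_long 0.83 [201. 264. 225. 293.] [213.4 274.2]
side head_ball 0.76 [263. 172. 282. 204.] [270.9 186.9]
side head_flat 0.67 [280. 157. 300. 186.] [289.3 169.4]
side head_flat 0.59 [238. 370. 248. 384.] [243.2 377.7]
side camera 0.8 [112. 154. 159. 216.] [132.4 186.6]
side release 0.5 [248. 306. 263. 321.] [253.9 311.5]
side release 0.22 [237. 369. 249. 384.] [243.1 377.4]
side block 0.72 [238. 371. 250. 384.] [243.5 377.9]
side block 0.59 [229. 176. 309. 246.] [267.4 211.8]
side tub 0.65 [192. 172. 222. 210.] [207.9 191. ]
side jar 0.57 [329. 138. 350. 164.] [340.1 151.3]
```

```bash
sed -i "s/np.array(c\['rotation'\])/Rq(c['rotation'])/g" h.py; cat >> h.py <<'E'
from scipy.spatial.transform import Rotation as Ro
def Rq(q): return Ro.from_quat(np.roll(q,-1)).as_matrix()
E
python3 - <<'E'
from h import *
a=cv2.imread('pics/a.png');b=cv2.imread('pics/b.png')
cv2.imwrite('pics/a2.png',cv2.resize(a[60:300,80:410],None,fx=2.4,fy=2.4,interpolation=cv2.INTER_CUBIC))
cv2.imwrite('pics/b2.png',cv2.resize(b[110:384,90:400],None,fx=2.15,fy=2.15,interpolation=cv2.INTER_CUBIC))
E
```

```text
(no output)
```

View pics/a2.png

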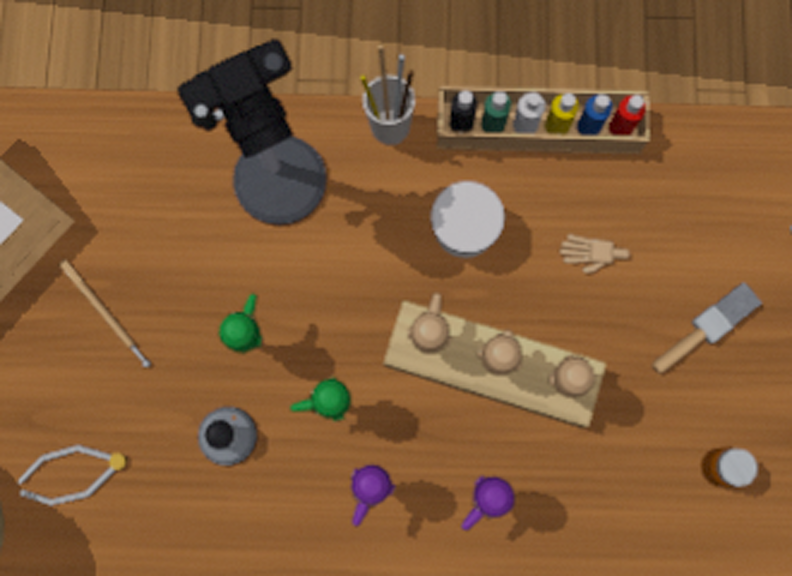

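View pics/b2.png

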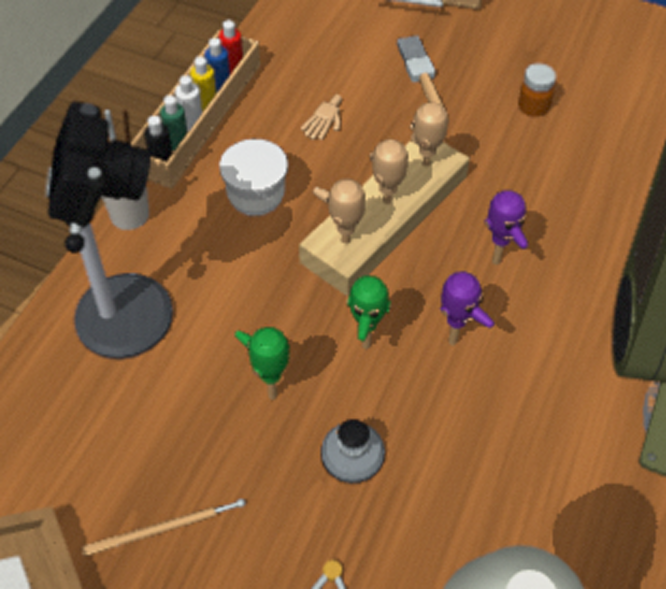

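```bash
python3 - <<'E'
from h import *
t=get_calibration('top');s=get_calibration('side')
A=lambda x,y:(80+(x+.5)/2.4,60+(y+.5)/2.4)
B=lambda x,y:(90+(x+.5)/2.15,110+(y+.5)/2.15)
def tri(p,q):
    o1,d1=ray(t,*p);o2,d2=ray(s,*q);M=np.stack([d1,-d2],1);k=np.linalg.lstsq(M,o2-o1,rcond=None)[0]
    a=o1+k[0]*d1;b=o2+k[1]*d2;return ((a+b)/2).round(4),(np.linalg.norm(a-b)*1e3).round(1)
print('plunger top',atz(t,*A(218,433),.064),atz(s,*B(353,433),.064),'base',atz(t,*A(228,437),.02))
print('head',tri(A(430,331),B(346,200)),'z.14',atz(t,*A(430,331),.14), 'nose tip',tri(A(437,297),B(318,193)),'z.127',atz(t,*A(437,297),.127))
for p in[(430,331),(502,353),(574,376)]: print(atz(t,*A(*p),.14).round(4))
for p in[(403,303),(606,366),(590,427),(385,364)]: print('blk',atz(t,*A(*p),.045).round(4))
print('foot',atz(t,*A(280,179),.008),atz(s,*B(124,315),.008))
print('cam ends', tri(A(273,63),B(75,125)),tri(A(201,112),B(93,173)))
print('lens tip?',[atz(t,*A(x,y),.29).round(3) for x,y in[(246,157),(292,135)]],'body cor',[atz(t,*A(x,y),.35).round(3) for x,y in[(180,93),(275,40),(290,66),(195,125)]])
for p in[(238,332),(331,398),(372,484),(494,497)]: print('lookalike',atz(t,*A(*p),.13).round(3))
print('tub',atz(t,*A(468,217),.076).round(3),'jar',atz(t,*A(738,467),.075).round(3))
E
```

```text
plunger top [0.4403846  0.23306291 0.064     ] [0.43854367 0.23638354 0.064     ] base [0.43657943 0.22831311 0.02      ]
head (array([ 0.5729, -0.043 ,  0.1331]), np.float64(1.0)) z.14 [ 0.57228025 -0.04276285  0.14      ] nose tip (array([ 0.6198, -0.0518,  0.1147]), np.float64(2.5)) z.127 [ 0.61868623 -0.05119071  0.127     ]
[ 0.5723 -0.0428  0.14  ]
[ 0.5465 -0.134   0.14  ]
[ 0.5197 -0.2246  0.14  ]
blk [ 0.6247 -0.0071  0.045 ]
blk [ 0.5442 -0.2864  0.045 ]
blk [ 0.4609 -0.2637  0.045 ]
blk [0.5396 0.0153 0.045 ]
foot [0.81040283 0.17681963 0.008     ] [0.80872267 0.17922422 0.008     ]
cam ends (array([0.8369, 0.1401, 0.3413]), np.float64(7.9)) (array([0.7664, 0.2083, 0.3642]), np.float64(2.8))
lens tip? [array([0.743, 0.172, 0.29 ]), array([0.77 , 0.122, 0.29 ])] body cor [array([0.792, 0.235, 0.35 ]), array([0.855, 0.137, 0.35 ]), array([0.826, 0.119, 0.35 ]), array([0.756, 0.217, 0.35 ])]
lookalike [0.566 0.201 0.13 ]
lookalike [0.486 0.08  0.13 ]
lookalike [0.38  0.025 0.13 ]
lookalike [ 0.368 -0.126  0.13 ]
tub [ 0.741 -0.093  0.076] jar [ 0.412 -0.451  0.075]
```

{"op": "jog_arm", "data": {
  "increments": "-3.4 -3.9 -2 -0.17; -6.8 -7.9 -4 -0.34; -10.3 -11.8 -6 -0.51; -13.7 -15.7 -8 -0.68; -17.1 -19.6 -10 -0.85; -20.5 -23.6 -12 -1.02; -24 -27.5 -14 -1.19; -27.4 -31.4 -16 -1.36; -30.8 -35.4 -18 -1.53; -34.2 -39.3 -20 -1.7",
  "hand": 0
}}

```text
time_s: 2.15
tcp_pos: [0.4766, -0.1487, 0.4087]
tool_rot: [0.0, 0.97, 0.244, 0.0]
force: [0.4, -0.0, 0.1]
width: -0.0
```

```bash
cat >> h.py <<'E'
def go(x,y,z,yaw,n=None):
    s=sense();R=Rq(s['tool_rot']);d=R.T@(np.array([x,y,z])-s['tcp_pos'])*100
    y0=np.arctan2(R[1,0],R[0,0]);t=-(np.radians(yaw)-y0);t=(t+np.pi)%(2*np.pi)-np.pi
    print('t',round(s['time_s'],2),'tcp',s['tcp_pos'].round(4),'yaw',np.degrees(y0).round(2),'tilt',np.degrees(np.arccos(-R[2,2])).round(2),'F',s['force'].round(2),'w',round(s['width'],4),'q',s['joints'].round(2))
    print('delta cm',d.round(2),'turn',round(t,3),'rows>=',int(np.ceil(max(np.linalg.norm(d)/6.25,abs(t)/.186))))
E
python3 -c "
from h import *
go(.60,.08,.5,80)"
```

```text
t 2.15 tcp [ 0.4766 -0.1487  0.4087] yaw 28.28 tilt 0.05 F [ 0.36 -0.04  0.07] w -0.0 q [-0.41 -0.26  1.69 -0.    1.72 -0.9 ]
delta cm [ 21.71 -14.29  -9.12] turn -0.903 rows>= 5
```

{"op": "jog_arm", "data": {
  "increments": "4 -2.5 -1.8 -0.18; 8.5 -5.5 -3.6 -0.36; 13 -8.5 -5.5 -0.54; 17.5 -11.5 -7.3 -0.72; 21.7 -14.3 -9.1 -0.9; 21.7 -14.3 -9.1 -0.9; 21.7 -14.3 -9.1 -0.9"
}}

```text
time_s: 3.02
tcp_pos: [0.6006, 0.0775, 0.4985]
tool_rot: [-0.0, 0.769, 0.639, -0.0]
force: [-0.5, 0.4, -0.4]
width: -0.0006
```

```bash
python3 - <<'E'
from h import *
go(.44,.235,.10,80)
import json
c=get_calibration('wrist');json.dump({k:np.array(v).tolist() for k,v in c.items()},open('cw1.json','w'))
a=read_camera('wrist');cv2.imwrite('pics/w1.png',a[:,:,::-1])
cv2.imwrite('pics/w1b.png',cv2.resize(a[:,:,::-1],(800,600),interpolation=cv2.INTER_CUBIC))
E
```

```text
t 3.02 tcp [0.6006 0.0775 0.4985] yaw 79.49 tilt 0.05 F [-0.48  0.45 -0.37] w -0.0006 q [ 0.04  0.    1.3  -0.    1.84 -1.35]
delta cm [ 12.58 -18.64  39.85] turn -0.009 rows>= 8
```

View pics/w1b.png

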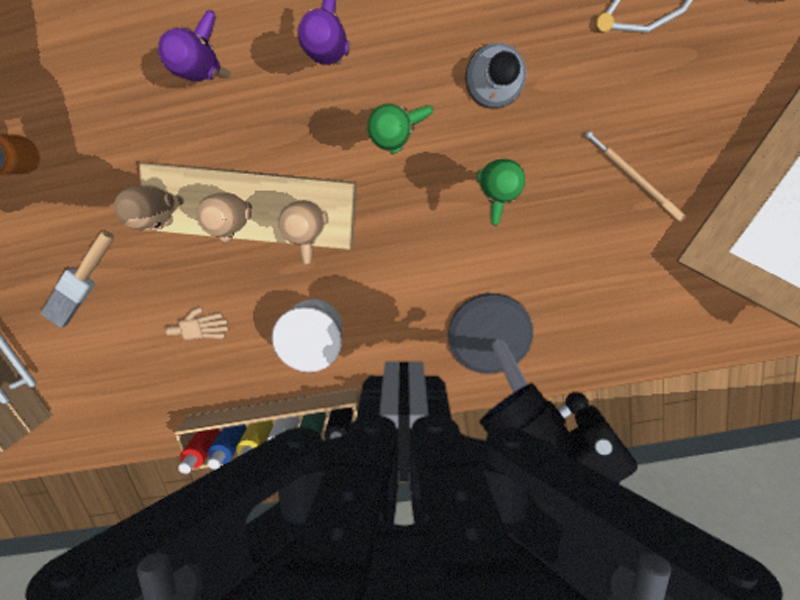

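```bash
cat > ov.py <<'E'
from h import *
import json,sys
x,y,yaw=map(float,sys.argv[1:4])
a=np.radians(yaw);t=np.radians(25)
X=np.array([np.cos(t)*np.cos(a),np.cos(t)*np.sin(a),np.sin(t)]);Y=np.array([-np.sin(a),np.cos(a),0]);Z=np.cross(X,Y)
O=np.array([x,y,.3])
W=lambda p:O+p[0]*X+p[1]*Y+p[2]*Z
th=np.linspace(0,2*np.pi,37)
circ=lambda d,r:[W((d,r*np.cos(q),r*np.sin(q))) for q in th]
ims=[]
for im,c,crop,s in[('pics/a.png',get_calibration('top'),(145,70,225,160),5),('pics/b.png',get_calibration('side'),(105,145,185,235),5),('pics/w1.png',json.load(open('cw1.json')),(285,180,415,320),3.2)]:
    I=cv2.imread(im)[crop[1]:crop[3],crop[0]:crop[2]];I=cv2.resize(I,None,fx=s,fy=s,interpolation=cv2.INTER_CUBIC)
    I=cv2.convertScaleAbs(I,alpha=2.2,beta=20);J=I.copy()
    def pl(P,col):
        p=np.array([(proj(c,q)-np.array(crop[:2])+.5)*s-.5 for q in P]).round().astype(int)
        cv2.polylines(J,[p.reshape(-1,1,2)],False,col,1)
    pl(circ(0,.031),(0,255,255));pl(circ(.0,.034),(0,255,0));pl([W((0,0,0)),W((.07,0,0))],(0,0,255))
    pl(circ(.06,.031),(0,255,255))
    ims.append(np.vstack([cv2.resize(I,(266,300)),cv2.resize(J,(266,300))]))
cv2.imwrite(sys.argv[4],np.hstack(ims))
E
python3 ov.py .755 .147 33 pics/o1.png
```

```text
(no output)
```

View pics/o1.png

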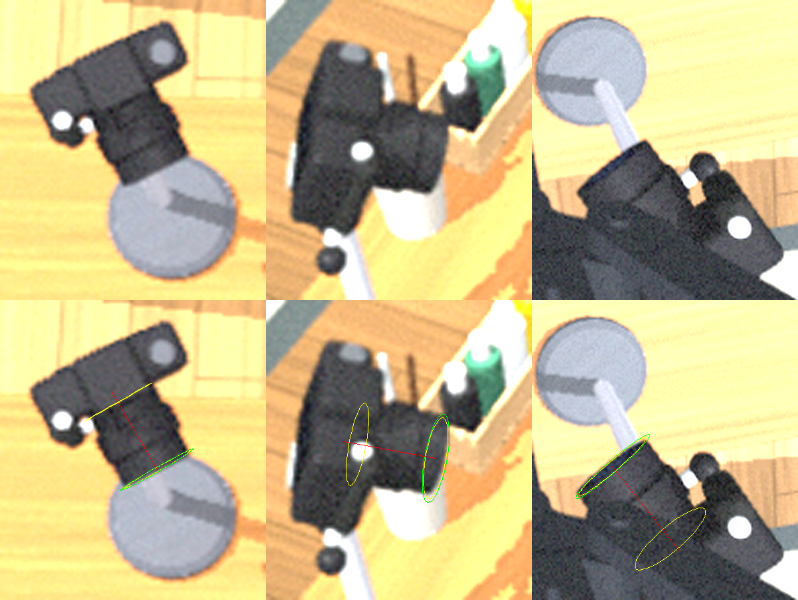

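```bash
cat > fit.py <<'E'
from h import *
import json
from scipy.optimize import least_squares
V=[('pics/a.png',get_calibration('top')),('pics/b.png',get_calibration('side')),('pics/w1.png',json.load(open('cw1.json')))]
th=np.linspace(0,2*np.pi,73)
def frame(yaw):
    a,t=np.radians(yaw),np.radians(25)
    X=np.array([np.cos(t)*np.cos(a),np.cos(t)*np.sin(a),np.sin(t)]);Y=np.array([-np.sin(a),np.cos(a),0]);return X,Y,np.cross(X,Y)
def hull(c,p,L=.012):
    X,Y,Z=frame(p[2]);O=np.array([p[0],p[1],.3])
    P=np.array([proj(c,O+d*X+p[3]*(np.cos(q)*Y+np.sin(q)*Z)) for d in np.linspace(0,L,4) for q in th],np.float32)
    return cv2.convexHull(P)
def contour(im,p,c,thr):
    g=cv2.GaussianBlur(cv2.cvtColor(cv2.imread(im),cv2.COLOR_BGR2GRAY),(0,0),.7)
    S=6;G=cv2.resize(g,None,fx=S,fy=S,interpolation=cv2.INTER_CUBIC)
    cs,_=cv2.findContours((G<thr).astype(np.uint8),cv2.RETR_LIST,cv2.CHAIN_APPROX_NONE)
    q=np.vstack([k[:,0] for k in cs if len(k)>150]).astype(float);return (q+.5)/S-.5
p=np.array([.755,.147,30,.033])
THR=[48,50,45]
C=[contour(im,p,c,t) for (im,c),t in zip(V,THR)]
for it in range(6):
    tol=5 if it<3 else 2.5; sel=[]
    for (im,c),Q in zip(V,C):
        h=hull(c,p);d=np.array([cv2.pointPolygonTest(h,tuple(map(float,q)),True) for q in Q])
        # drop points nearer the rear cap
        X,_,_=frame(p[2]);f=proj(c,[p[0],p[1],.3]);r=proj(c,np.array([p[0],p[1],.3])+.01*X)
        u=(r-f);s=((Q-f)@u)/(u@u)
        sel.append(Q[(abs(d)<tol)&(s<1.0)][::4])
    def res(z):
        return np.concatenate([[cv2.pointPolygonTest(hull(c,z,.03),tuple(map(float,q)),True) for q in Q] for (im,c),Q in zip(V,sel)])
    r=least_squares(res,p,x_scale=[.01,.01,5,.005],diff_step=1e-3,loss='soft_l1');p=r.x
    e=res(p);n=np.cumsum([0]+[len(q) for q in sel]);print(p.round(4),[(len(q),e[n[i]:n[i+1]].std().round(2),e[n[i]:n[i+1]].mean().round(2)) for i,q in enumerate(sel)])
E
python3 - <<'E'
import cv2
for f,r in(('a',(190,110)),('b',(215,185)),('w1',(320,260))):
    g=cv2.cvtColor(cv2.imread(f'pics/{f}.png'),cv2.COLOR_BGR2GRAY);print(f,g[r[1]-20:r[1]+30:5,r[0]-30:r[0]+31:5] if f!='b' else g[170:215:5,130:180:5])
E
python3 fit.py
```

```text
a [[120  26  35  33  31  32  24  25  98 121 120 121 120]
 [ 32  32  29  32  37  32   6 112 119 122 120 120 118]
 [ 36  32  25  31  30  20  17  87 108 108 108 113 111]
 [ 49 150  83  12  12  15  21   7 107 107 107 109 106]
 [ 34  23  44  15  23  21  24  14 108 109 111 108 108]
 [109 110 109  62  23  16  30  23  10 113 112 110 111]
 [107 105 105 105  17  23  29  65  75  68 104 107 107]
 [106 106 106 104  77  66  84  79  75  73  69 101 104]
 [108 109 106 108  77  75  78  81  50  53  72  77 108]
 [111 110 112 109  76  76  77  76  77  58  53  53 103]]
b [[ 25  26  70  79  73 123 147  59  40  38]
 [ 24  26  52  44  50  75  26  18  41 159]
 [ 19  17  23  20  28  23  18  17  74  80]
 [ 25  11  31  30  33  36  83 121  82  79]
 [ 58 169  20  25  20  28  84  87  78  79]
 [ 25  32  13  16  14  28  83  95  86  79]
 [ 14  19   8  14  16  28  81  78  78  85]
 [ 23  64 143 138 121  94  80  79 101 117]
 [ 23 117 117 141 124  99  78 113 116 120]]
w1 [[123 124 129 124 124 131 133  95 101 119 121 126 123]
 [130 129 125 128 131 128 130 108  99  95  55 115 116]
 [128 121 115 116 118 121 121 120  52  24  24  80 116]
 [126 123 120 114 113 117 116  13  21  26  27  18 105]
 [117 118 121 123 121  97  23  30  33  31  28  15  14]
 [ 96  98  92  86  56   9  19  36  38  28  28  17  24]
 [ 23  97  88  85  22  19  24  34  35  30  30  28  30]
 [ 21 100  86  84  58  21  17  23  20  33  38  32  25]
 [ 19  20  24  66  79  18  28  20  17  21  17  23  31]
 [ 22  18  24  27  18  19  22  32  31  23  17  18  22]]
Still running in the background as job /tmp/bash_jobs.1000/d79edf629828 (pid 642). You'll get a notice when it ends.
```

```bash
kill -- -$(cat /tmp/bash_jobs.1000/d79edf629828/pid); cat /tmp/bash_jobs.1000/d79edf629828/stdout; python3 - <<'E'
s=open('fit.py').read()
s=s.replace("P=np.array([proj(c,O+d*X+p[3]*(np.cos(q)*Y+np.sin(q)*Z)) for d in np.linspace(0,L,4) for q in th],np.float32)",
"""P=np.concatenate([O+d*X+p[3]*(np.cos(th)[:,None]*Y+np.sin(th)[:,None]*Z) for d in (0,L)])
    x=(P-np.array(c['position']))@Rq(c['rotation']);m=x[:,:2]/x[:,2:];m=m*(1+c['k1']*(m**2).sum(1,keepdims=True));K=np.array(c['K']);P=(m*K[0,0]+K[:2,2]).astype(np.float32)""")
s=s.replace("return (q+.5)/S-.5","q=(q+.5)/S-.5;return q[np.linalg.norm(q-proj(c,[.755,.147,.3]),axis=1)<35]")
s=s.replace("[::4]","[::6]")
open('fit.py','w').write(s)
E
timeout 60 python3 fit.py
```

```text
a [[120  26  35  33  31  32  24  25  98 121 120 121 120]
 [ 32  32  29  32  37  32   6 112 119 122 120 120 118]
 [ 36  32  25  31  30  20  17  87 108 108 108 113 111]
 [ 49 150  83  12  12  15  21   7 107 107 107 109 106]
 [ 34  23  44  15  23  21  24  14 108 109 111 108 108]
 [109 110 109  62  23  16  30  23  10 113 112 110 111]
 [107 105 105 105  17  23  29  65  75  68 104 107 107]
 [106 106 106 104  77  66  84  79  75  73  69 101 104]
 [108 109 106 108  77  75  78  81  50  53  72  77 108]
 [111 110 112 109  76  76  77  76  77  58  53  53 103]]
b [[ 25  26  70  79  73 123 147  59  40  38]
 [ 24  26  52  44  50  75  26  18  41 159]
 [ 19  17  23  20  28  23  18  17  74  80]
 [ 25  11  31  30  33  36  83 121  82  79]
 [ 58 169  20  25  20  28  84  87  78  79]
 [ 25  32  13  16  14  28  83  95  86  79]
 [ 14  19   8  14  16  28  81  78  78  85]
 [ 23  64 143 138 121  94  80  79 101 117]
 [ 23 117 117 141 124  99  78 113 116 120]]
w1 [[123 124 129 124 124 131 133  95 101 119 121 126 123]
 [130 129 125 128 131 128 130 108  99  95  55 115 116]
 [128 121 115 116 118 121 121 120  52  24  2
[... 668 characters left out ...]
4(-0.63)), (47, np.float64(0.18), np.float64(0.11))]
[ 0.7559  0.1462 29.4973  0.0303] [(27, np.float64(0.41), np.float64(0.07)), (36, np.float64(1.48), np.float64(-0.63)), (47, np.float64(0.18), np.float64(0.11))]
[ 0.7558  0.1463 29.4642  0.0301] [(27, np.float64(0.37), np.float64(0.05)), (31, np.float64(0.73), np.float64(-0.14)), (47, np.float64(0.17), np.float64(0.05))]
[ 0.7558  0.1463 29.4588  0.0301] [(27, np.float64(0.37), np.float64(0.05)), (31, np.float64(0.71), np.float64(-0.13)), (47, np.float64(0.17), np.float64(0.05))]
[ 0.7558  0.1463 29.4588  0.0301] [(27, np.float64(0.37), np.float64(0.05)), (31, np.float64(0.71), np.float64(-0.13)), (47, np.float64(0.17), np.float64(0.05))]
```

```bash
python3 - <<'E'
from h import *
import json
c=json.load(open('cw1.json'));W=lambda x,y:(x*.64,y*.64)
print('plunger',atz(c,*W(504,68),.06),'headcrown',atz(c,*W(301,221),.145),'nose',atz(c,*W(306,260),.12),'heads',atz(c,*W(222,216),.145),atz(c,*W(143,207),.145))
print([atz(c,*W(*p),.045).round(3) for p in [(138,163),(355,183),(351,249)]])
go(.4395,.2345,.10,80)
E
```

```text
plunger [0.44092672 0.23423094 0.06      ] headcrown [ 0.57116773 -0.03811308  0.145     ] nose [ 0.62190085 -0.05027008  0.12      ] heads [ 0.54846207 -0.12765337  0.145     ] [ 0.52112183 -0.21595367  0.145     ]
[array([ 0.463, -0.261,  0.045]), array([0.544, 0.022, 0.045]), array([ 0.631, -0.003,  0.045])]
t 3.08 tcp [0.6004 0.077  0.4984] yaw 79.45 tilt 0.05 F [0.33 0.01 0.5 ] w -0.0001 q [ 0.04  0.    1.3  -0.    1.84 -1.35]
delta cm [ 12.56 -18.68  39.85] turn -0.01 rows>= 8
```

{"op": "jog_arm", "data": {
  "increments": "3.1 -4.7 1 0; 6.3 -9.4 4 0; 9.4 -14 9 0; 12.5 -18.7 13 0; 12.5 -18.7 19 0; 12.5 -18.7 25 0; 12.5 -18.7 31 0; 12.5 -18.7 37 0; 12.5 -18.7 40 0; 12.5 -18.7 40.8 0"
}}

```text
time_s: 4.32
tcp_pos: [0.4374, 0.2326, 0.0878]
tool_rot: [-0.001, 0.769, 0.639, -0.003]
force: [0.4, -0.2, 0.0]
width: -0.0
```

```bash
python3 - <<'E'
from h import *
go(.44,.2345,.065,80)
save('wrist','w2.png')
c=get_calibration('wrist')
im=cv2.imread('pics/w2.png');p=proj(c,[.44,.2345,.064]);print(p)
im=cv2.convertScaleAbs(im,alpha=1.8);x,y=map(int,p)
cv2.circle(im,(x,y),2,(0,0,255),-1);cv2.imwrite('pics/w2b.png',cv2.resize(im[max(0,y-120):y+120,x-130:x+130],None,fx=2.3,fy=2.3))
E
```

```text
t 4.33 tcp [0.4374 0.2326 0.0878] yaw 79.4 tilt 0.32 F [ 0.4  -0.25  0.05] w -0.0 q [ 0.38 -0.11  2.1  -0.    1.16 -1.01]
delta cm [0.25 0.23 2.28] turn -0.01 rows>= 1
[260.04469875 214.96918369]
```

View pics/w2b.png

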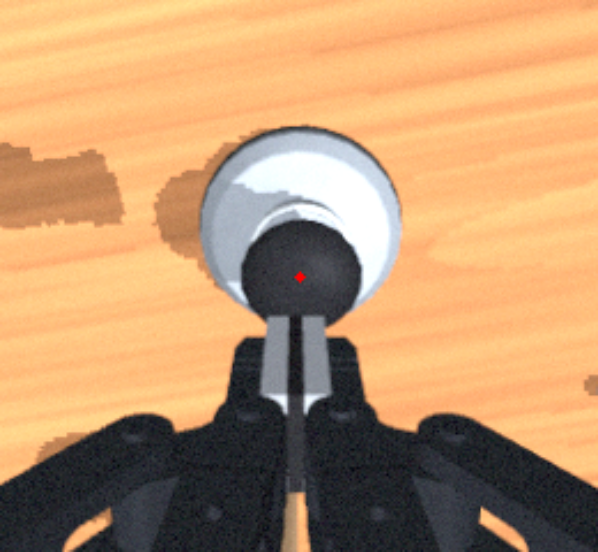

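{"op": "jog_arm", "data": {
  "increments": "0.2 0.1 1 0; 0.2 0.1 1.8 0; 0.2 0.1 2.3 0; 0.2 0.1 2.6 0; 0.2 0.1 2.9 0; 0.2 0.1 3.2 0; 0.2 0.1 3.4 0; 0.2 0.1 3.4 0"
}}

```text
time_s: 5.38
tcp_pos: [0.4408, 0.2363, 0.0567]
tool_rot: [-0.0, 0.769, 0.64, -0.0]
force: [-0.3, 0.5, 0.0]
width: 0.0001
```

{"op": "jog_arm", "data": {
  "increments": "0 0 0.3 0; 0 0 0.3 0"
}}

```text
time_s: 5.62
tcp_pos: [0.4407, 0.2363, 0.0536]
tool_rot: [-0.0, 0.769, 0.64, -0.0]
force: [-0.1, 0.4, 0.0]
width: -0.0001
```

```bash
python3 - <<'E'
from h import *
go(.44,.2345,.052,80); print(sense()['joint_torque'].round(2))
save('wrist','w3.png')
im=cv2.convertScaleAbs(cv2.imread('pics/w3.png'),alpha=1.8)
cv2.imwrite('pics/w3b.png',cv2.resize(im[110:330,140:380],None,fx=2,fy=2))
E
```

```text
t 5.62 tcp [0.4407 0.2363 0.0536] yaw 79.52 tilt 0.03 F [-0.14  0.36  0.04] w -0.0001 q [ 0.38 -0.06  2.11  0.    1.09 -1.  ]
delta cm [-0.19 -0.04  0.16] turn -0.008 rows>= 1
[-1.000e-02 -2.966e+01 -3.240e+01 -0.000e+00 -2.000e-02 -0.000e+00]
```

View pics/w3b.png

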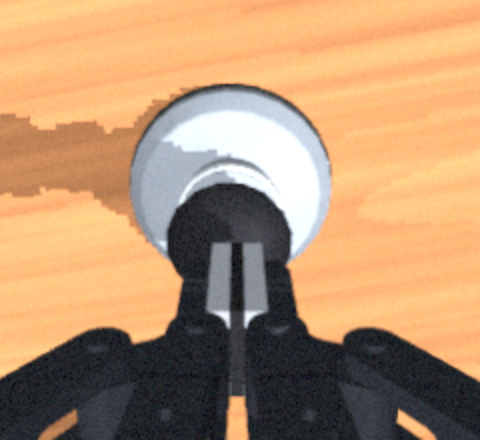

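{"op": "jog_arm", "data": {
  "increments": "-0.1 0 0.2 0; -0.1 0 0.4 0; -0.1 0 0.6 0; -0.1 0 0.6 0"
}}

```text
time_s: 6.18
tcp_pos: [0.4405, 0.2353, 0.0475]
tool_rot: [-0.0, 0.769, 0.64, -0.0]
force: [0.6, 0.1, 0.0]
width: 0.0001
```

```bash
python3 - <<'E'
from h import *
go(.44,.2345,.052,80); print(proj(get_calibration('wrist'),sense()['tcp_pos']))
E
```

```text
t 6.17 tcp [0.4405 0.2353 0.0475] yaw 79.53 tilt 0.03 F [0.62 0.07 0.03] w 0.0001 q [ 0.38 -0.05  2.12  0.    1.08 -1.  ]
delta cm [-0.09 -0.04 -0.45] turn -0.008 rows>= 1
[257.64026236 227.57395922]
```

```bash
python3 - <<'E'
from h import *
print(sense()['force'],sense()['tcp_pos'])
save('side','s2.png');save('top','t2.png')
s=get_calibration('side')
a=cv2.imread('pics/b.png')[280:345,220:290];b=cv2.imread('pics/s2.png')
p=proj(s,sense()['tcp_pos']);print(p); b=b[280:345,220:290]
f=lambda i:cv2.convertScaleAbs(cv2.resize(i,None,fx=5,fy=5,interpolation=cv2.INTER_CUBIC),alpha=1.8)
b=f(b);cv2.circle(b,tuple(int(v) for v in (p-[220,280])*5),3,(0,0,255),-1)
cv2.imwrite('pics/s2b.png',np.hstack([f(a),b]))
E
```

```text
[0.62053317 0.06762089 0.03196478] [0.44052709 0.23530745 0.04754334]
[253.69469789 313.73907629]
```

View pics/s2b.png

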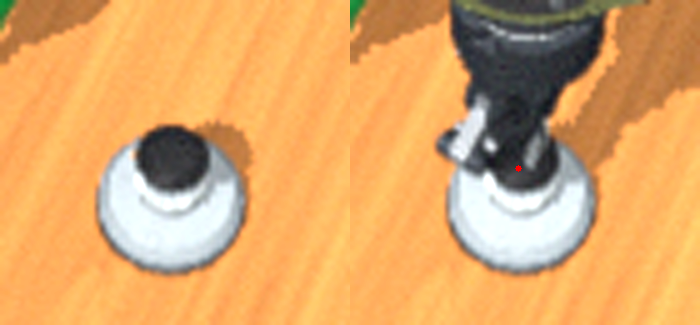

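{"op": "jog_arm", "data": {
  "increments": "0 0 0.1 0; 0 0 0.2 0; 0 0 0.2 0"
}}

```text
time_s: 6.65
tcp_pos: [0.4406, 0.2354, 0.0457]
tool_rot: [-0.0, 0.769, 0.64, -0.0]
force: [-0.3, -0.6, 0.5]
width: -0.0001
```

```bash
python3 - <<'E'
from h import *
S=sense();print(S['force'],S['ft_torque'],S['tcp_pos'],S['joint_torque'])
E
```

```text
[-0.25935879 -0.57377111  0.47778553] [-0.04449439 -0.00556823  0.01142193] [0.44064527 0.23536249 0.04571809] [-1.06593066e-03 -2.97948271e+01 -3.20299208e+01 -1.63039736e-04
 -4.84069140e-03 -3.06620905e-05]
```

{"op": "jog_arm", "data": {
  "increments": "0 0 0.15 0; 0 0 0.3 0; 0 0 0.3 0; 0 0 0.3 0"
}}

```text
time_s: 7.15
tcp_pos: [0.4407, 0.2354, 0.0428]
tool_rot: [-0.0, 0.769, 0.64, -0.0]
force: [0.2, 0.3, -0.3]
width: 0.0002
```

```bash
python3 - <<'E'
from h import *
S=sense();print(S['force'],S['tcp_pos'],S['joint_torque'])
save('wrist','w4.png');save('top','t4.png')
c=get_calibration('wrist');t=get_calibration('top')
im=cv2.imread('pics/w4.png')[160:290,190:320];p=proj(c,S['tcp_pos'])
im=cv2.convertScaleAbs(cv2.resize(im,(400,400),interpolation=cv2.INTER_CUBIC),alpha=2.5)
cv2.circle(im,tuple(int(v) for v in (p-[190,160]+.5)*400/130),3,(0,0,255),1)
j=cv2.imread('pics/t4.png')[210:274,140:204];p=proj(t,S['tcp_pos'])
j=cv2.convertScaleAbs(cv2.resize(j,(400,400),interpolation=cv2.INTER_CUBIC),alpha=2.5)
cv2.circle(j,tuple(int(v) for v in (p-[140,210]+.5)*400/64),3,(0,0,255),1)
cv2.imwrite('pics/w4b.png',np.hstack([im,j]))
E
```

```text
[ 0.24891126  0.27935136 -0.31707855] [0.44072211 0.23538744 0.04281174] [-2.12767150e-04 -2.98340857e+01 -3.18479133e+01 -2.61881733e-04
  2.23069575e-03 -3.61221862e-05]
```

View pics/w4b.png

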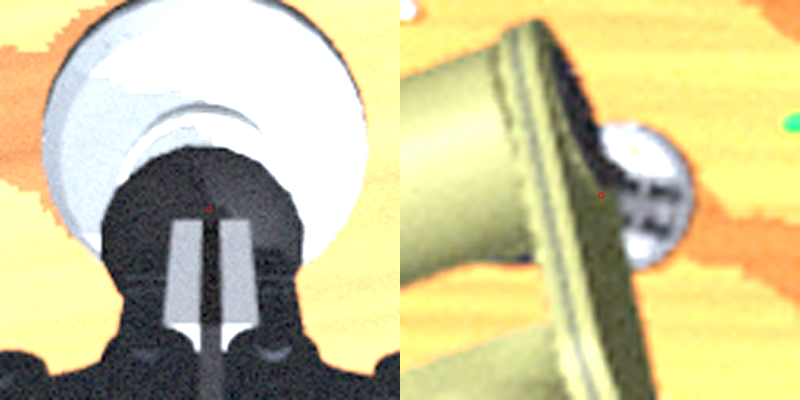

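```bash
python3 - <<'E'
from h import *
c=get_calibration('wrist');th=np.linspace(0,6.28,60)
def disc(x,y,z,r):
    P=np.array([proj(c,[x+r*np.cos(q),y+r*np.sin(q),z]) for q in th]);P=(P-[190,160]+.5)*400/130
    return P.min(0).round(0),P.max(0).round(0)
print(c['position'])
for z in(.064,.052,.045,.04):print(z,disc(.44,.235,z,.02))
for z in(0,.01,.02):print('base',z,disc(.438,.232,z,.04))
E
```

```text
[0.36456903 0.24956958 0.2098689 ]
0.064 (array([ 99., 154.]), array([314., 347.]))
0.052 (array([106., 131.]), array([307., 314.]))
0.045 (array([110., 119.]), array([304., 296.]))
0.04 (array([113., 111.]), array([301., 284.]))
base 0 (array([ 38., -25.]), array([351., 270.]))
base 0.01 (array([ 30., -18.]), array([358., 289.]))
base 0.02 (array([ 22., -10.]), array([365., 310.]))
```

```bash
python3 - <<'E'
from h import *
save('side','s4.png');s=get_calibration('side')
print(proj(s,[.44,.235,.064]),proj(s,[.44,.235,.052]))
for f in('b','s2','s4'):
    g=cv2.cvtColor(cv2.imread(f'pics/{f}.png'),cv2.COLOR_BGR2GRAY)
    print(f);print(g[296:336:1,[251,255,259,262]].T)
E
```

```text
[254.12164478 310.97879441] [254.03073869 313.01260935]
b
[[112 113 114 114 115 117 116 111 105  64  29  22  26  27  31  33  37  36
   32  41  47  63 108 142 149 130 121 137 138 140 137 138 137 133 126 128
  109  78  81  99]
 [110 111 111 111 115 113 118 117 104  38  21  27  28  34  30  30  34  32
   36  34  28  34  89 136 145 138 105 118 137 139 142 141 139 134 128 127
  117  88  72  97]
 [117 119 118 121 120 123 119 123 115  84  61  29  19  26  30  26  29  24
   26  30  54  96 128 112  88 111 138 139 139 137 138 138 132 126 125 119
   92  73  98 111]
 [118 120 122 121 122 119 119 116 101  74  69  70  71  76  88  90  91  88
   90  94  94  97 111 131 137 138 137 139 139 140 131 123 118 115  97  68
   65  94 115 115]]
s2
[[ 30  31  29  25  23  27  21  21  29  29  31  27  21  23  20  20  26  28
   33  44  46  60 109 145 152 135 123 141 141 142 140 141 141 134 128 128
  111  80  80 100]
 [ 29  30  29  29  25  23  18  25  27  29  22  20  34  52  57  74  85  56
   37  38  33  34  91 139 146 140 108 119 140 142 143 143 142 136 131 130
  119  92  69  95]
 [ 29  32  31  26  13  18  21  61 10
[... 270 characters left out ...]
 100  68
   67  94 114 116]]
s4
[[ 31  34  29  32  25  21  16  23  20  26  29  33  28  29  18  19  24  24
   35  45  45  61 109 144 153 133 122 141 140 142 141 140 141 135 129 130
  111  78  82 100]
 [ 31  30  31  33  33  28  30  26  30  30  24  25  29  44  68  73  76  81
   55  40  34  37  92 136 146 139 106 121 142 141 141 143 140 136 130 129
  119  87  70  95]
 [ 28  30  25  22  19  21  19  34  68  81  66  50  42  38  33  23  19  23
   19  26  55 100 130 112  88 114 138 141 140 141 140 142 136 126 128 122
   96  73  98 114]
 [ 24  26  48  90 120 122 121 120 104  77  71  70  69  77  91  92  90  91
   92  92  96 101 116 133 136 138 139 142 139 142 136 125 119 117  97  69
   65  94 113 120]]
```

```bash
python3 - <<'E'
from h import *
import json
t=get_calibration('top');s=get_calibration('side');c1=json.load(open('cw1.json'))
# dark blob of plunger in 3 pictures
def blob(f,box,thr):
    g=cv2.cvtColor(cv2.imread(f'pics/{f}.png'),cv2.COLOR_BGR2GRAY)[box[1]:box[3],box[0]:box[2]]
    n,l,st,ce=cv2.connectedComponentsWithStats((g<thr).astype(np.uint8));i=1+np.argmax(st[1:,4]);return ce[i]+box[:2],st[i]+[box[0],box[1],0,0,0]
print(blob('a',(160,225,190,255),50),blob('b',(240,300,268,325),50),blob('w1',(305,25,345,65),45))
for z in(.03,.04,.05,.055,.064):
    print(z,[atz(c,*blob(f,b,th)[0],z)[:2].round(4) for f,c,b,th in(('a',t,(160,225,190,255),50),('b',s,(240,300,268,325),50),('w1',c1,(305,25,345,65),45))])
E
```

```text
(array([171.15151515, 240.64646465]), array([166, 235,  11,  12,  99])) (array([254.22916667, 311.04861111]), array([247, 305,  15,  13, 144])) (array([321.58391608,  43.12587413]), array([313,  33,  19,  21, 286]))
0.03 [array([0.4413, 0.2399]), array([0.4457, 0.2195]), array([0.4357, 0.2394])]
0.04 [array([0.441 , 0.2378]), array([0.4439, 0.2241]), array([0.4371, 0.2371])]
0.05 [array([0.4407, 0.2357]), array([0.4421, 0.2287]), array([0.4385, 0.2348])]
0.055 [array([0.4406, 0.2346]), array([0.4413, 0.231 ]), array([0.4392, 0.2336])]
0.064 [array([0.4403, 0.2327]), array([0.4397, 0.2351]), array([0.4405, 0.2315])]
```

{"op": "jog_arm", "data": {
  "increments": "0 0 0.15 0; 0 0 0.3 0; 0 0 0.4 0; 0 0 0.4 0"
}}

```text
time_s: 7.8
tcp_pos: [0.4408, 0.2354, 0.0389]
tool_rot: [0.0, 0.769, 0.64, 0.0]
force: [-0.5, -0.6, 1.5]
width: -0.0002
```

{"op": "jog_arm", "data": {
  "increments": "0 0 0.2 0; 0 0 0.4 0; 0 0 0.4 0"
}}

```text
time_s: 8.18
tcp_pos: [0.4409, 0.2354, 0.0349]
tool_rot: [0.0, 0.769, 0.64, 0.0]
force: [-0.3, -0.7, 2.8]
width: -0.0
```

{"op": "jog_arm", "data": {
  "increments": "0 0 0.2 0; 0 0 0.4 0; 0 0 0.6 0; 0 0 0.7 0; 0 0 0.7 0"
}}

```text
time_s: 8.8
tcp_pos: [0.4409, 0.2354, 0.0283]
tool_rot: [0.0, 0.769, 0.64, 0.0]
force: [-3.0, -1.0, 7.2]
width: -0.0003
```

{"op": "jog_arm", "data": {
  "increments": "0 0 0.1 0; 0 0 0.2 0; 0 0 0.3 0; 0 0 0.3 0"
}}

```text
time_s: 9.3
tcp_pos: [0.441, 0.2355, 0.028]
tool_rot: [-0.0, 0.769, 0.64, -0.001]
force: [-10.0, -5.9, 23.8]
width: 0.0002
```

```bash
python3 - <<'E'
from h import *
go(.44,.2345,.052,80)
save('side','s5.png')
g=cv2.cvtColor(cv2.imread(f'pics/s5.png'),cv2.COLOR_BGR2GRAY)
print(g[305:326,[251,255,259,262]].T)
E
```

```text
t 9.3 tcp [0.441  0.2355 0.028 ] yaw 79.54 tilt 0.09 F [-9.99 -5.85 23.78] w 0.0002 q [ 0.38 -0.02  2.12 -0.    1.04 -1.  ]
delta cm [-0.12 -0.08 -2.4 ] turn -0.008 rows>= 1
[[ 20  17  22  27  27  30  27  21  18  17  26  32  44  45  62 109 134 124
  140 141 140]
 [ 23  33  28  29  26  25  37  65  81  84  91  83  39  32  38 107 138 107
  120 140 144]
 [ 21  26  50  67  43  39  35  28  24  19  23  17  31  53  70  87 116 140
  144 139 141]
 [106  78  71  72  77  91  90  93  91  92  90  92  94 112 133 140 143 139
  142 143 142]]
```

{"op": "jog_arm", "data": {
  "increments": "0 0 -1.5 0; 0 0 -4 0; 0 0 -9 0; 0 0 -15 0; 0 0 -21 0",
  "hand": 8.5
}}

```text
time_s: 9.98
tcp_pos: [0.4401, 0.2351, 0.2355]
tool_rot: [-0.0, 0.769, 0.64, -0.001]
force: [1.2, 0.2, -0.1]
width: 0.0847
```

```bash
python3 -c "
from h import *
go(.571,-.042,.22,79)"
```

```text
t 9.97 tcp [0.4401 0.2351 0.2355] yaw 79.53 tilt 0.07 F [ 1.23  0.18 -0.06] w 0.0847 q [ 0.38 -0.23  1.95 -0.    1.43 -1.  ]
delta cm [-24.87  17.91   1.55] turn 0.009 rows>= 5
```

{"op": "jog_arm", "data": {
  "increments": "-4.5 3.2 0.2 0.01; -9 6.5 0.5 0.01; -13.5 9.7 0.8 0.01; -18 13 1.2 0.01; -22.5 16.2 1.6 0.01; -24.9 17.9 1.6 0.01; -24.9 17.9 1.6 0.01; -24.9 17.9 1.6 0.01"
}}

```text
time_s: 10.98
tcp_pos: [0.571, -0.0415, 0.2181]
tool_rot: [-0.001, 0.772, 0.636, -0.0]
force: [0.3, -0.2, 0.5]
width: 0.0855
```

```bash
python3 - <<'E'
from h import *
go(.571,-.042,.22,79)
save('wrist','w5.png');c=get_calibration('wrist')
im=cv2.convertScaleAbs(cv2.imread('pics/w5.png'),alpha=1.7)
h=np.radians(-11)
for P,col in [((.57,-.043,.164),(0,0,255)),((.57+.056*np.cos(h),-.043+.056*np.sin(h),.123),(255,0,0)),((.571,-.042,.22),(0,255,0))]:
    p=proj(c,P);print(p);cv2.circle(im,tuple(int(round(v)) for v in p),3,col,1)
cv2.imwrite('pics/w5b.png',cv2.resize(im,None,fx=1.55,fy=1.55))
E
```

```text
t 10.97 tcp [ 0.571  -0.0415  0.2181] yaw 78.96 tilt 0.08 F [ 0.34 -0.2   0.55] w 0.0855 q [-0.17 -0.05  1.81  0.    1.38 -1.54]
delta cm [-0.05  0.01 -0.19] turn -0.001 rows>= 1
[255.18801371 198.98263198]
[255.65272362 237.60737379]
[256.26688734 228.91057493]
```

View pics/w5b.png

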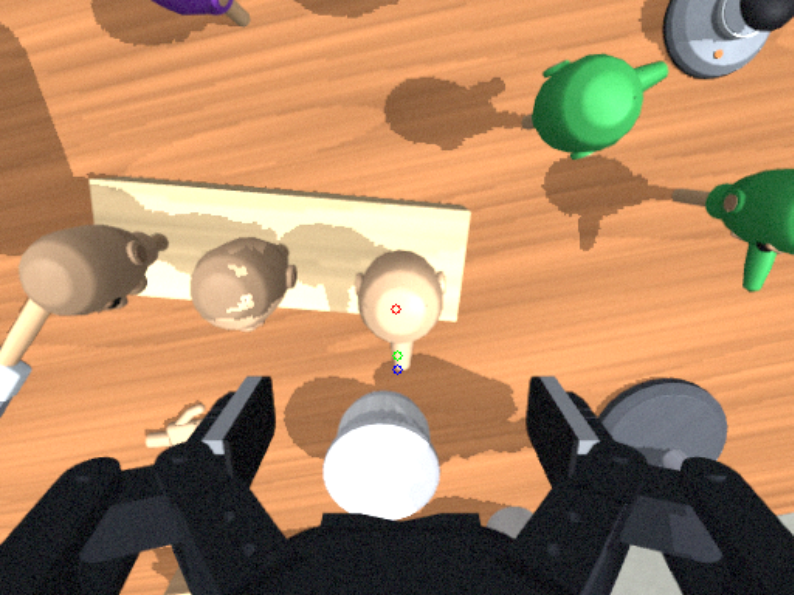

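```bash
python3 - <<'E'
from h import *
c=get_calibration('wrist');S=sense();R=Rq(S['tool_rot'])
for u,v in((175.5,244),(340.6,244)):
    o,d=ray(c,u,v);o=R.T@(o-S['tcp_pos']);d=R.T@d
    for x in(.0428,): 
        k=(np.sign(d[0])*x-o[0])/d[0];print((o+k*d).round(4))
    k=(-.011-o[1])/d[1];print('y=-11',(o+k*d).round(4))
# shut: row 231.4
o,d=ray(c,258.5,231.4);o=R.T@(o-S['tcp_pos']);d=R.T@d
k=(-.011-o[1])/d[1];print('shut',(o+k*d).round(4))
print(proj(c,[.571,-.041,.164]))
E
```

```text
[-0.0428 -0.0066 -0.0346]
y=-11 [-0.0401 -0.011  -0.0427]
[ 0.0428 -0.0075 -0.0361]
y=-11 [ 0.0406 -0.011  -0.0427]
shut [ 0.0005 -0.011  -0.0285]
[257.79914521 199.67125007]
```

{"op": "jog_arm", "data": {
  "increments": "0 0 2 0; 0 0 4.5 0; 0 0 7 0; 0 0 9 0; 0 0 10.5 0; 0 0 11.5 0; 0 0 11.5 0; 0 0 11.5 0",
  "hand": 7
}}

```text
time_s: 12.02
tcp_pos: [0.5722, -0.0421, 0.1047]
tool_rot: [0.001, 0.772, 0.636, 0.001]
force: [-0.2, 0.3, 0.7]
width: 0.07
```

```bash
python3 - <<'E'
from h import *
go(.571,-.042,.103,79)
save('wrist','w6.png');save('side','s6.png')
im=cv2.imread('pics/w6.png')[120:384,90:430]
b=cv2.imread('pics/s6.png')[165:275,205:305]
f=lambda i:cv2.convertScaleAbs(cv2.resize(i,(400,int(400*i.shape[0]/i.shape[1])),interpolation=cv2.INTER_CUBIC),alpha=1.7)
a,b=f(im),f(b);h=max(len(a),len(b));z=lambda i:np.vstack([i,np.zeros((h-len(i),400,3),np.uint8)])
cv2.imwrite('pics/w6b.png',np.hstack([z(a),z(b)]))
E
```

```text
t 12.03 tcp [ 0.5722 -0.0421  0.1047] yaw 78.95 tilt 0.09 F [-0.2   0.28  0.71] w 0.07 q [-0.17  0.04  1.92  0.    1.18 -1.55]
delta cm [-0.01 -0.12  0.17] turn -0.001 rows>= 1
```

View pics/w6b.png

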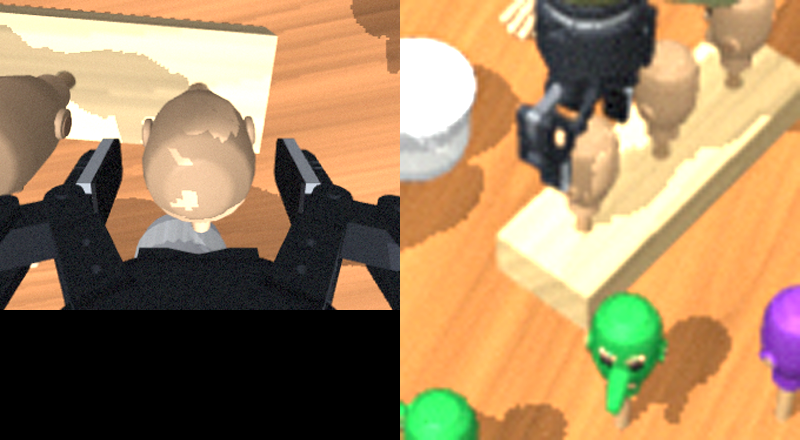

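{"op": "jog_arm", "data": {
  "increments": "0 0 0.1 0; 0 0 0.1 0; 0 0 0.1 0; 0 0 0.1 0; 0 0 0.1 0; 0 0 0.1 0",
  "hand": 3,
  "squeeze": 30
}}

```text
time_s: 12.88
tcp_pos: [0.5721, -0.0422, 0.1037]
tool_rot: [0.001, 0.772, 0.636, 0.0]
force: [0.1, 0.4, 5.8]
width: 0.049
```

```bash
python3 - <<'E'
from h import *
go(.571,-.042,.103,79)
E
```

```text
t 12.88 tcp [ 0.5721 -0.0422  0.1037] yaw 78.96 tilt 0.09 F [0.07 0.35 5.81] w 0.049 q [-0.17  0.04  1.92 -0.    1.18 -1.55]
delta cm [-0.01 -0.11  0.07] turn -0.001 rows>= 1
```

{"op": "jog_arm", "data": {
  "increments": "0 0 -1 0; 0 0 -2.5 0; 0 0 -4 0; 0 0 -5.5 0; 0 0 -6.5 0; -0.2 2 -6.5 0.03; -0.4 4.5 -6.5 0.06; -0.6 6.5 -6.5 0.09; -0.6 6.5 -6.5 0.09; -0.6 6.5 -6.5 0.09"
}}

```text
time_s: 14.12
tcp_pos: [0.6335, -0.0602, 0.1676]
tool_rot: [-0.0, 0.8, 0.601, -0.0]
force: [0.3, 0.9, -0.8]
width: 0.0489
```

```bash
python3 - <<'E'
from h import *
go(.571+.065*.96,-.042-.065*.279,.114,74)
save('side','s7.png');save('top','t7.png');save('wrist','w7.png')
E
```

```text
t 14.12 tcp [ 0.6335 -0.0602  0.1676] yaw 73.82 tilt 0.06 F [ 0.32  0.86 -0.78] w 0.0489 q [-0.18  0.12  1.72  0.    1.3  -1.47]
delta cm [-0.   -0.01  5.36] turn -0.003 rows>= 1
```

{"op": "jog_arm", "data": {
  "increments": "0 0 1.5 0; 0 0 3.5 0; 0 0 5 0; 0 0 5.4 0; 0 0 5.4 0; 0 -0.5 5.4 0; 0 -1 5.4 0; 0 -1.4 5.4 0; 0 -1.4 5.4 0",
  "squeeze": 20
}}

```text
time_s: 15.4
tcp_pos: [0.6205, -0.0564, 0.1142]
tool_rot: [0.0, 0.8, 0.6, 0.0]
force: [-0.9, 1.0, -0.3]
width: 0.0486
```

{"op": "jog_arm", "data": {
  "increments": "0 -0.5 0 0; 0 -1 0 0; 0 -1.5 0 0; 0 -2 0 0; 0 -2 0 0"
}}

```text
time_s: 16.02
tcp_pos: [0.6011, -0.0508, 0.1137]
tool_rot: [-0.0, 0.8, 0.6, -0.0]
force: [2.1, -0.4, -0.9]
width: 0.0486
```

```bash
python3 - <<'E'
from h import *
go(.571+.065*.96,-.042-.065*.279,.114,74)
save('side','s8.png')
a=cv2.imread('pics/s8.png')[165:275,190:320]
for f in('s7','s8'):
  for r in outline_of('side','head_long')[:1]:pass
E
```

```text
t 16.02 tcp [ 0.6011 -0.0508  0.1137] yaw 73.8 tilt 0.01 F [ 2.13 -0.35 -0.91] w 0.0486 q [-0.17  0.1   1.84 -0.    1.2  -1.46]
delta cm [ 0.    3.36 -0.03] turn -0.003 rows>= 1
```

{"op": "jog_arm", "data": {
  "increments": "0 -0.5 0 0; 0 -1 0 0; 0 -1.5 0 0; 0 -2 0 0; 0 -2.4 0 0; 0 -2.7 0 0; 0 -2.7 0 0"
}}

```text
time_s: 17.05
tcp_pos: [0.5755, -0.0433, 0.1141]
tool_rot: [0.0, 0.8, 0.6, 0.0]
force: [2.0, 0.0, -0.4]
width: 0.0484
```

```bash
python3 - <<'E'
from h import *
go(.571+.065*.96,-.042-.065*.279,.114,74)
save('side','s9.png');save('top','t9.png');save('wrist','w9.png')
f=lambda i:cv2.convertScaleAbs(cv2.resize(i,(400,int(400*i.shape[0]/i.shape[1])),interpolation=cv2.INTER_CUBIC),alpha=1.7)
a=f(cv2.imread('pics/s9.png')[175:275,185:305]);b=f(cv2.imread('pics/w9.png')[100:384,90:430])
h=max(len(a),len(b));z=lambda i:np.vstack([i,np.zeros((h-len(i),400,3),np.uint8)])
cv2.imwrite('pics/s9b.png',np.hstack([z(a),z(b)]))
E
```

```text
t 17.05 tcp [ 0.5755 -0.0433  0.1141] yaw 73.8 tilt 0.02 F [ 2.03  0.05 -0.41] w 0.0484 q [-0.17  0.04  1.9   0.    1.2  -1.46]
delta cm [-0.    6.03  0.01] turn -0.003 rows>= 1
```

View pics/s9b.png

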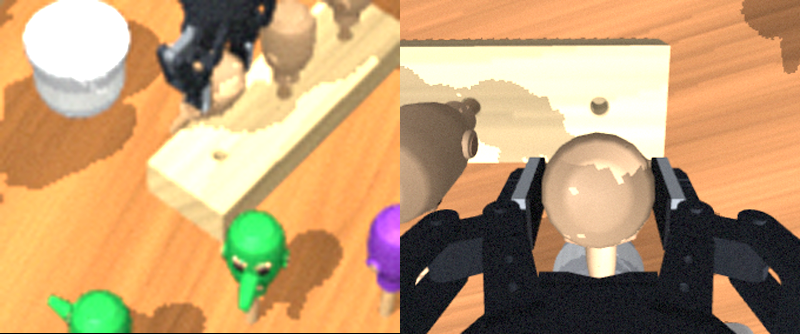

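{"op": "jog_arm", "data": {
  "increments": "0 0 -1 0; 0 0 -3 0; 0 0 -6 0; 0 0 -10 0; 0 0 -13 0; 0 0 -14 0; 0 0 -14 0",
  "squeeze": 45
}}

```text
time_s: 18.08
tcp_pos: [0.5756, -0.0433, 0.2546]
tool_rot: [0.0, 0.8, 0.6, 0.0]
force: [0.7, 0.6, -0.7]
width: 0.0482
```

```bash
python3 - <<'E'
from h import *
go(.6175,.0663,.2072,120)
E
```

```text
t 18.07 tcp [ 0.5756 -0.0433  0.2546] yaw 73.8 tilt 0.05 F [ 0.75  0.59 -0.68] w 0.0482 q [-0.17 -0.06  1.76  0.    1.44 -1.46]
delta cm [11.69  0.96  4.74] turn -0.806 rows>= 5
```

{"op": "jog_arm", "data": {
  "increments": "1.5 0.1 0 -0.12; 3.5 0.2 0.5 -0.25; 5.5 0.4 1 -0.4; 7.5 0.6 1.8 -0.52; 9.5 0.8 3 -0.65; 11 0.9 4 -0.75; 11.7 1 4.7 -0.8; 11.7 1 4.7 -0.81; 11.7 1 4.7 -0.81; 11.7 1 4.7 -0.81"
}}

```text
time_s: 19.32
tcp_pos: [0.6177, 0.0658, 0.207]
tool_rot: [0.0, 0.499, 0.867, -0.0]
force: [0.7, 0.1, -0.3]
width: 0.048
```

```bash
cat > m.py <<'E'
from h import *
import sys
go(.6175,.0663,.2072,120)
tag=sys.argv[1]
C=np.array([.756,.1463,.3]);a=np.radians(30);t=np.radians(25)
X=np.array([np.cos(t)*np.cos(a),np.cos(t)*np.sin(a),np.sin(t)]);Y=np.array([-np.sin(a),np.cos(a),0]);Z=np.cross(X,Y);F=C-.17*X
H=lambda x,y,z:F+x*X+y*Y+(z-.108)*Z
out=[]
for n in('side','top','wrist'):
    save(n,tag+n+'.png');c=get_calibration(n);im=cv2.imread('pics/'+tag+n+'.png')
    o=proj(c,F).astype(int);r=45 if n!='wrist' else 130
    x0,y0=max(0,o[0]-r),max(0,min(o[1]-r,384-2*r));s=400/(2*r) if n!='wrist' else 400/(2*r)
    J=cv2.convertScaleAbs(cv2.resize(im[y0:y0+2*r,x0:x0+2*r],(400,400),interpolation=cv2.INTER_CUBIC),alpha=1.6)
    pt=lambda P:tuple(int(round(v)) for v in (proj(c,P)-[x0,y0]+.5)*s-.5)
    K=J.copy()
    for y in(-.006,.006):cv2.line(K,pt(H(0,y,0)),pt(H(0,y,.065)),(255,0,0),1)
    cv2.line(K,pt(H(0,0,0)),pt(H(0,0,.149)),(0,0,255),1);cv2.line(K,pt(H(.02,0,.108)),pt(H(.056,0,.108)),(0,255,0),1)
    cv2.circle(K,pt(H(0,0,0)),3,(0,0,255),1);cv2.circle(K,pt(H(.056,0,.108)),3,(0,255,0),1)
    out.append((J,K))
cv2.imwrite('pics/'+tag+'.png',cv2.resize(np.vstack([np.hstack([o[0] for o in out[:2]]+[out[2][0]]),np.hstack([o[1] for o in out])]),(800,533)))
for n in('side','top','wrist'):
    for r in outline_of(n,'head_long')[:4]: print(n,round(r['confidence'],2),np.round(r['rect']))
E
python3 m.py m1
```

```text
t 19.32 tcp [0.6177 0.0658 0.207 ] yaw 120.16 tilt 0.01 F [ 0.68  0.11 -0.34] w 0.048 q [ 0.02  0.06  1.72 -0.    1.36 -2.08]
delta cm [ 0.05  0.   -0.02] turn 0.003 rows>= 1
side 0.98 [250. 239. 275. 269.]
side 0.73 [198. 262. 224. 295.]
side 0.71 [196. 198. 225. 228.]
side 0.71 [296. 236. 319. 271.]
top 0.71 [275. 260. 295. 282.]
top 0.44 [219. 177. 228. 185.]
top 0.28 [280. 197. 296. 216.]
wrist 0.92 [316.  32. 408. 104.]
wrist 0.73 [355. 179. 441. 249.]
wrist 0.72 [210. 212. 308. 334.]
```

View pics/m1.png

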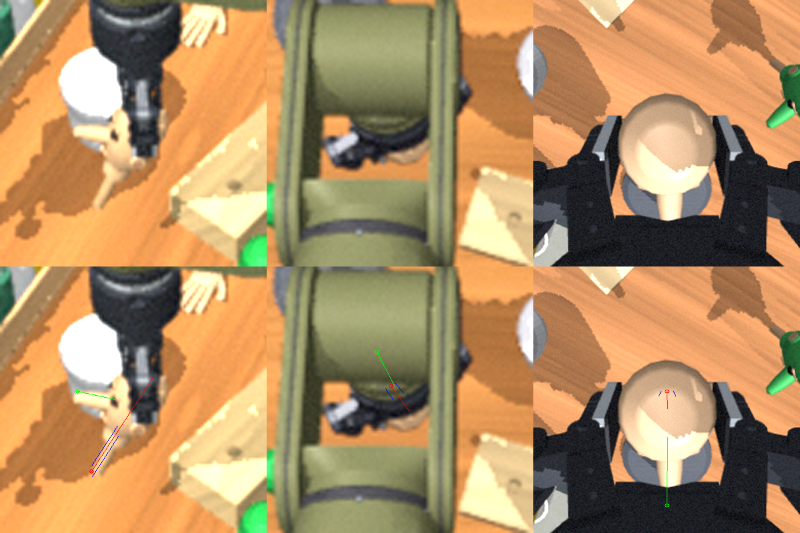

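```bash
python3 - <<'E'
from h import *
import re
c=get_calibration('side')
read_camera('side');R=[r for r in outline_of('side','head_long') if abs(r['rect'][0]-196)<8 and r['rect'][1]<215]
m=R[0]['pixels'];print(R[0]['confidence'],R[0]['rect'])
for y in range(196,232):
    x=np.where(m[y])[0]
    if len(x):print(y,x.min(),x.max(),len(x),end=' | ')
print()
I=cv2.imread('pics/m1side.png');print(I[212:230,194:222].astype(int)[:,:,0])
src=open('m.py').read().split('out=[]')[0].split("tag=sys.argv[1]")[1];exec(src)
for nm,P in(('bot',H(0,0,0)),('botL',H(0,.006,0)),('botR',H(0,-.006,0)),('dow65',H(0,0,.065)),('nose',H(.056,0,.108)),('noseroot',H(.025,0,.108))):print(nm,proj(c,P).round(1))
E
```

```text
0.65 [196.5, 198.0, 226.5, 229.9]
196 211 227 4 | 197 210 228 8 | 198 210 228 9 | 199 209 228 10 | 200 209 228 10 | 201 199 228 17 | 202 198 227 19 | 203 198 227 20 | 204 198 227 20 | 205 199 214 16 | 206 203 214 12 | 207 205 215 11 | 208 206 215 10 | 209 206 215 10 | 210 207 215 9 | 211 207 216 10 | 212 207 220 14 | 213 207 220 14 | 214 207 220 14 | 215 207 219 13 | 216 207 216 10 | 217 207 215 9 | 218 207 214 8 | 219 207 213 7 | 220 207 210 4 | 221 206 210 5 | 222 206 209 4 | 223 205 209 5 | 224 205 208 4 | 225 204 208 5 | 226 204 207 4 | 227 203 207 5 | 228 203 206 4 | 229 204 206 3 | 
[[ 40  42  39  40  41  42  44  46  38  38  37  41  39  56  81  87  89  88
   92  89  87  88 104 131 100  76  57  43]
 [ 40  40  41  39  38  42  42  39  44  41  40  37  41  76  86  85  84  86
   87  87  82  85 111  97  81  80  77  54]
 [ 39  39  36  43  42  44  42  40  42  38  40  40  51  97 103  90  81  80
   81  79  78  81  84  67  68  67  77  51]
 [ 36  40  40  40  44  38  35  42  41  36  46  38  56 103 109 104  84  79
   76  72  71  70  72  61  65  67  60  43]
 [ 39  42  41  44  42  42  35  40  4
[... 1020 characters left out ...]
42  41  43  43  41  42  42  42  41  45  72  92  88  73  52  44  44  59
   62  59  58  58  61  59  55  58  54  53]
 [ 41  44  43  44  44  43  44  42  42  59  88  92  78  62  46  60  61  62
   60  60  62  59  60  53  57  57  52  55]
 [ 42  42  42  36  42  45  41  43  47  70  93  86  71  53  59  65  62  59
   57  59  59  59  58  58  55  54  55  55]
 [ 42  41  44  46  43  41  36  43  45  69  87  77  61  59  62  63  62  58
   61  59  59  61  56  59  59  55  55  56]
 [ 44  43  43  40  43  41  43  45  60  63  80  77  60  61  62  61  61  56
   59  60  61  57  59  55  53  57  58  57]]
bot [202.5 227.7]
botL [202.6 229.4]
botR [202.4 226. ]
dow65 [211.3 214.2]
nose [197.6 200.6]
noseroot [208.6 202.9]
```

```bash
cat > f2.py <<'E'
from h import *
from scipy.optimize import least_squares
c=get_calibration('side');S=sense();R=Rq(S['tool_rot']);hx=R[:,1];hy=R[:,0];up=np.array([0,0,1.])
piv=S['tcp_pos']+.0335*up
I=cv2.imread('pics/m1side.png').astype(float)[:,:,0]
# dowel centre line: shaded profile edges -> half-level crossings
obs=[]
for y in range(220,228):
    row=I[y,195:216];pk=row.argmax();lo=42;hi=row.max();h=(lo+hi)/2
    i=pk
    while row[i]>h:i-=1
    l=i+(h-row[i])/(row[i+1]-row[i]);obs.append((195+l,y))
obs=np.array(obs);print(obs.round(2).tolist())
def head(p,P): # p: phi deg, roll deg, pivot height ; 
    f,r=np.radians(p[0]),np.radians(p[1])
    M=np.stack([hx,hy,up],1)@Ro.from_euler('y',-f).as_matrix()@Ro.from_euler('x',r).as_matrix()
    return piv+M@(np.array(P)-[0,0,p[2]])
# left edge of the dowel seen from the side camera: silhouettes of cylinder r=6
def leftedge(p,y):
    pts=[]
    for z in(0.01,.05):
        Q=np.array([proj(c,head(p,(.006*np.cos(q),.006*np.sin(q),z))) for q in np.linspace(0,6.28,40)])
        pts.append(Q)
    ax=(proj(c,head(p,(0,0,.05)))-proj(c,head(p,(0,0,.01))));n=np.array([-ax[1],ax[0]]);n/=np.linalg.norm(n)
    if n[0]>0:n=-n
    A,B=[Q[np.argmax(Q@n)] for Q in pts];k=(y-A[1])/(B[1]-A[1]);return A[0]+k*(B[0]-A[0])
if __name__=='__main__':
  nose=np.array([197.8,203.0]);bot=np.array([204.2,229.3])
  for roll in(0,):
    for fo in(0,1):
      def res(z):
        p=[z[0],roll,z[1]];d=z[2:]
        return np.concatenate([[leftedge(p,y-d[1])+d[0]-x for x,y in obs],(proj(c,head(p,(.056,0,.108)))+d-nose)*1,(proj(c,head(p,(0,0,0)))+d-bot)*.7,(d/ (.6 if fo else .01)),[(z[1]-.122)/.004]])
      r=least_squares(res,[25,.122,0,0],x_scale=[5,.003,1,1]);print(fo,r.x.round(4),r.cost,r.fun.round(2))
E
python3 f2.py
```

```text
[[206.35, 220.0], [205.85, 221.0], [205.42, 222.0], [204.83, 223.0], [204.45, 224.0], [203.81, 225.0], [203.28, 226.0], [202.89, 227.0]]
0 [2.19945e+01 1.25000e-01 0.00000e+00 1.00000e-04] 1.1179314849792465 [ 0.24  0.2   0.07  0.11 -0.06  0.02  0.01 -0.15 -0.73 -0.92  0.01 -0.4
  0.    0.01  0.74]
1 [22.3087  0.1245  0.0625  0.2761] 0.9779074380207124 [ 0.28  0.22  0.09  0.12 -0.06  0.01 -0.01 -0.18 -0.61 -0.83 -0.07 -0.3
  0.1   0.46  0.63]
```

```bash
python3 - <<'E'
from f2 import *
nose=np.array([197.8,203.0]);bot=np.array([204.2,229.3])
for sg,wb,sp,wn in((1.2,.7,.004,1),(3,.3,.01,1),(1.2,0,.004,1),(1.2,0,.004,.0),(1.2,.5,.004,.3)):
  def res(z):
    p=[z[0],0,z[1]];d=z[2:]
    return np.concatenate([[leftedge(p,y-d[1])+d[0]-x for x,y in obs],(proj(c,head(p,(.056,0,.108)))+d-nose)*wn,(proj(c,head(p,(0,0,0)))+d-bot)*wb,d/sg,[(z[1]-.122)/sp]])
  r=least_squares(res,[25,.122,0,0],x_scale=[5,.003,1,1]);print(sg,r.x.round(4),r.fun[:12].round(2))
E
```

```text
[[206.35, 220.0], [205.85, 221.0], [205.42, 222.0], [204.83, 223.0], [204.45, 224.0], [203.81, 225.0], [203.28, 226.0], [202.89, 227.0]]
1.2 [22.7179  0.1237  0.1006  0.7   ] [ 0.33  0.26  0.11  0.14 -0.06  0.   -0.03 -0.22 -0.47 -0.69 -0.19 -0.15]
3 [23.3951  0.1246  0.3391  1.0162] [ 0.38  0.29  0.12  0.12 -0.09 -0.05 -0.1  -0.31 -0.33 -0.34 -0.19  0.06]
1.2 [22.7627  0.1237  0.1126  0.6973] [ 0.31  0.24  0.1   0.12 -0.08 -0.02 -0.05 -0.24 -0.46 -0.7  -0.   -0.  ]
1.2 [21.844   0.122  -0.1139 -0.0623] [ 0.18  0.14  0.02  0.07 -0.1  -0.02 -0.02 -0.19 -0.   -0.    0.   -0.  ]
1.2 [22.0754  0.1229 -0.1446  0.2913] [ 0.21  0.16  0.04  0.08 -0.1  -0.02 -0.03 -0.2  -0.19 -0.34  0.03 -0.36]
```

{"op": "jog_arm", "data": {
  "increments": "0 0 -2 0; 0 0 -4.7 0; -1.5 -1.5 -4.7 0.15; -3 -3 -4.7 0.3; -4.5 -4.5 -4.7 0.45; -6.5 -6.5 -4.7 0.62; -8.4 -8.1 -4.7 0.78; -8.4 -8.1 -4.7 0.81; -8.4 -8.1 -4.7 0.81"
}}

```text
time_s: 20.85
tcp_pos: [0.5905, -0.0467, 0.2549]
tool_rot: [0.0, 0.799, 0.601, 0.001]
force: [-1.0, 0.2, -1.7]
width: 0.0479
```

```bash
python3 - <<'E'
from h import *
go(.590,-.0475,.1141,73.8)
E
```

```text
t 20.85 tcp [ 0.5905 -0.0467  0.2549] yaw 73.89 tilt 0.08 F [-0.97  0.19 -1.71] w 0.0479 q [-0.17 -0.03  1.73  0.    1.44 -1.46]
delta cm [-0.1  -0.04 14.08] turn 0.001 rows>= 3
```

{"op": "jog_arm", "data": {
  "increments": "-0.1 0 4 0; -0.1 0 8 0; -0.1 0 11.5 0; -0.1 0 13.5 0; -0.1 0 14.1 0; -0.1 0 14.1 0; -0.1 -0.8 14.1 0; -0.1 -1.3 14.1 0; -0.1 -1.7 14.1 0; -0.1 -2.1 14.1 0",
  "squeeze": 20
}}

```text
time_s: 22.1
tcp_pos: [0.5704, -0.0425, 0.1137]
tool_rot: [0.001, 0.8, 0.6, 0.001]
force: [3.2, -0.8, -1.3]
width: 0.0482
```

{"op": "jog_arm", "data": {
  "increments": "0 0 0 0; 0 0 0 0"
}}

```text
time_s: 22.35
tcp_pos: [0.5701, -0.0424, 0.1136]
tool_rot: [0.0, 0.8, 0.6, 0.0]
force: [1.1, -1.1, 2.2]
width: 0.048
```

```bash
python3 - <<'E'
from h import *
go(.5705,-.042,.1141,73.8)
E
```

```text
t 22.35 tcp [ 0.5701 -0.0424  0.1136] yaw 73.79 tilt 0.06 F [ 1.09 -1.12  2.22] w 0.048 q [-0.17  0.03  1.91 -0.    1.2  -1.46]
delta cm [ 0.05  0.03 -0.05] turn -0.0 rows>= 1
```

{"op": "jog_arm", "data": {
  "increments": "0 0 -1 0; 0 0 -3 0; 0 0 -6 0; 0 0 -10 0; 0 0 -13 0; 0 0 -14 0; 0 0 -14 0",
  "squeeze": 45
}}

```text
time_s: 23.22
tcp_pos: [0.5695, -0.0422, 0.2534]
tool_rot: [0.0, 0.8, 0.6, 0.0]
force: [0.6, 1.1, -0.7]
width: 0.0481
```

```bash
python3 - <<'E'
from h import *
go(.617,.066,.2085,120)
E
```

```text
t 23.23 tcp [ 0.5695 -0.0422  0.2534] yaw 73.8 tilt 0.02 F [ 0.64  1.1  -0.73] w 0.0481 q [-0.17 -0.07  1.78  0.    1.44 -1.46]
delta cm [11.71  1.54  4.49] turn -0.806 rows>= 5
```

{"op": "jog_arm", "data": {
  "increments": "1.5 0.1 0 -0.12; 3.5 0.3 0.5 -0.25; 5.5 0.6 1 -0.4; 7.5 0.9 1.8 -0.52; 9.5 1.2 3 -0.65; 11 1.4 4 -0.75; 11.7 1.5 4.5 -0.8; 11.7 1.5 4.5 -0.8; 11.7 1.5 4.5 -0.8; 11.7 1.5 4.5 -0.8"
}}

```text
time_s: 24.48
tcp_pos: [0.6165, 0.0656, 0.2079]
tool_rot: [-0.0, 0.503, 0.864, -0.0]
force: [-0.4, -0.5, 0.4]
width: 0.048
```

```bash
cat > f3.py <<'E'
from f2 import *
import f2
go(.617,.066,.2085,120)
I=read_camera('side')[:,:,::-1];cv2.imwrite('pics/m2side.png',I);
R=[r for r in outline_of('side','head_long') if abs(r['rect'][0]-196)<8 and r['rect'][1]<215]
m=R[0]['pixels'];print(R[0]['confidence'],R[0]['rect'])
for y in list(range(199,207))+list(range(224,233)):
    x=np.where(m[y])[0]
    if len(x):print(y,x.min(),x.max(),end=' | ')
print()
B=I[:,:,0].astype(float)
print(B[199:207,193:206].astype(int)); print(B[224:233,196:210].astype(int))
obs=[]
for y in range(219,228):
    row=B[y,195:214];pk=row[:15].argmax();h=(42+row[pk])/2;i=pk
    while row[i]>h:i-=1
    obs.append((195+i+(h-row[i])/(row[i+1]-row[i]),y))
obs=np.array(obs);print(obs.round(2).tolist())
for q in(20,22,24,25,26,28):
    p=[q,0,.124];print(q,'nose',proj(c,head(p,(.056,0,.108))).round(2),'bot',proj(c,head(p,(0,0,0))).round(2),'edge',[round(leftedge(p,y),2) for y in(219,223,227)])
E
python3 f3.py
```

```text
[[206.35, 220.0], [205.85, 221.0], [205.42, 222.0], [204.83, 223.0], [204.45, 224.0], [203.81, 225.0], [203.28, 226.0], [202.89, 227.0]]
t 24.48 tcp [0.6165 0.0656 0.2079] yaw 119.58 tilt 0.01 F [-0.38 -0.49  0.42] w 0.048 q [ 0.02  0.06  1.72 -0.    1.36 -2.07]
delta cm [ 0.02  0.06 -0.06] turn -0.007 rows>= 1Traceback (most recent call last):
  File "f3.py", line 6, in <module>
    m=R[0]['pixels'];print(R[0]['confidence'],R[0]['rect'])
      ~^^^
IndexError: list index out of range
```

```bash
python3 - <<'E'
s=open('f3.py').read();a=s.index('R=[r');b=s.index('B=I[');s=s[:a]+"print([(round(r['confidence'],2),np.round(r['rect']).tolist()) for r in outline_of('side','head_long')])\n"+s[b:]
open('f3.py','w').write(s)
E
python3 f3.py
```

```text
[[206.35, 220.0], [205.85, 221.0], [205.42, 222.0], [204.83, 223.0], [204.45, 224.0], [203.81, 225.0], [203.28, 226.0], [202.89, 227.0]]
t 24.57 tcp [0.6167 0.0656 0.2082] yaw 119.59 tilt 0.03 F [ 0.07  0.13 -0.66] w 0.0484 q [ 0.02  0.06  1.72 -0.    1.36 -2.07]
delta cm [ 0.02  0.04 -0.03] turn -0.007 rows>= 1
[(0.94, [296.0, 237.0, 314.0, 271.0]), (0.9, [197.0, 196.0, 228.0, 228.0]), (0.88, [249.0, 239.0, 272.0, 270.0]), (0.79, [315.0, 198.0, 336.0, 232.0]), (0.61, [200.0, 263.0, 226.0, 295.0])]
[[ 38  43  79 110 107 100 102 104 109 108 109 117 114]
 [ 37  45  74 111 115 101  97  95  96  99  97 110 105]
 [ 38  43  56 113 117 127 129 126 125 122 120 122 116]
 [ 43  38  48  83 110 132 131 132 131 131 132 130 127]
 [ 41  42  41  55 103 113 115 113 122 125 127 124 129]
 [ 43  37  38  44  69  78  87  97 102 107 110 114 115]
 [ 41  44  40  42  45  71 104 101  85  86  92  99  99]
 [ 43  41  38  40  39  54  92 107 115 116 107 109  88]]
[[43 43 41 40 40 43 43 74 92 92 81 59 41 46]
 [45 43 41 43 38 40 55 88 95 86 67 46 42 43]
 [45 41 41 41 43 40 78 93 88 70 53 45 48 60]
 [44 41 45 38 40 45 
[... 361 characters left out ...]
 225.0], [201.72, 226.0], [201.53, 227.0]]
20 nose [197.61 201.87] bot [206.21 228.35] edge [np.float64(208.48), np.float64(206.49), np.float64(204.5)]
22 nose [197.62 201.38] bot [204.74 228.13] edge [np.float64(207.37), np.float64(205.15), np.float64(202.93)]
24 nose [197.66 200.89] bot [203.29 227.88] edge [np.float64(206.24), np.float64(203.78), np.float64(201.32)]
25 nose [197.69 200.65] bot [202.56 227.74] edge [np.float64(205.67), np.float64(203.08), np.float64(200.5)]
26 nose [197.73 200.4 ] bot [201.85 227.6 ] edge [np.float64(205.08), np.float64(202.38), np.float64(199.67)]
28 nose [197.83 199.91] bot [200.43 227.29] edge [np.float64(203.89), np.float64(200.94), np.float64(197.98)]
```

```bash
python3 - <<'E'
from h import *
a=cv2.imread('pics/b.png').astype(int);b=read_camera('side')[:,:,::-1].astype(int)
d=abs(a-b).max(2)
for n,x0,y0,x1,y1 in(('flat',280,157,300,186),('ball',270,172,282,204),('jar',329,138,350,164),('tub left',192,172,205,195),('release',235,304,268,336),('hand',230,152,252,175)):print(n,d[y0:y1,x0:x1].mean().round(1),np.percentile(d[y0:y1,x0:x1],90))
s=sense();print(s['tcp_pos'],s['width'],s['force'],abs(s['dq']).max(),s['time_s'])
print(sign_off())
E
```

```text
flat 41.7 82.0
ball 27.6 64.0
jar 70.5 139.0
tub left 8.2 10.0
release 6.0 9.0
hand 57.4 135.0
[0.61670601 0.06577705 0.20806375] 0.048003411268102446 [ 0.2657429   0.26786848 -1.6770311 ] 0.0022529245247744 24.725
the job is handed in; nothing more can be done
None
```

I pressed and released the timer, and the job is handed in at about 24.7 s of 58 s. The long-nosed head is still held at the focus point, leaned back by an estimated 24° against the 25° wanted.

- **Release:** I pressed the plunger to its rigid stop, where the force reached about 24 N, then let it up. In the final side picture it looks the same as at the start. The plunger and stop were met 24–26 mm lower in reported TCP height than expected, so the shut fingertips sit that far behind the reported TCP. I set the grip height to allow for this.
- **Head:** I pulled it out of the block by the temples. The arm cannot tilt the tool, so I leaned the head back in the grip by pushing its dowel against the fixed block's edge. The first push gave about 22–23°, so I made a second one.
- **Final pose:**
  - The tool was within about 1 mm of its computed target.
  - The head faces about 29.6°, against about 30° measured for the camera (the fit gave 29.5°).
  - The side-camera fit gives a lean of about 24°, though the dowel's slope alone reads a little lower.
  - The position along the lens axis rests on cameras good to about 2 mm.
  - The grip opening was 48 mm and the joints were nearly still (0.002 rad/s).

**Checks that disagreed or are missing:** the last side-picture comparison was clean for the tub and release. It differed over the flat-nosed and ball-nosed heads, the jar and the cast hand. The arm now standing in front of that view, or its shadow, may explain it, but I had used all my picture views and could not confirm that those things are undisturbed. I measured no unexpected contact force, and the planned paths kept clear of those things and the camera.

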